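# Dispense two cans from the push-plunger can rack into a basket

## Task

Clear the glass jar from in front of the can rack and stand it upright on the round cork mat, then set the empty basket on the table under the mouth of the rack's ramp to catch cans. Push the rack's sprung plunger along its leaning axis right down to its stop so that one can rolls into the basket, let it come fully back up, then do the same once more, so that exactly two cans lie in the basket and the third stays in the rack. Leave the other things on the table where they stand.

Things in the scene. Friction and masses are not known exactly. Their poses are not given: they have to be found in the camera images.
- mouth (a point): middle of the lip of the fixed can rack's ramp, 95 mm above the table, with the rack's axes: x horizontal, into the rack and up the ramp; y sideways; z up. The ramp rises at 26 degrees towards +x, 205 mm long, 109 mm wide over clear cheeks that rise 63 mm square off it (none over the last 33 mm). Under the lip it is open up to the legs at x = 50 mm. A can leaves the lip at about 0.6 m/s towards -x
- catch_spot (a point): point on the table 80 mm in front (rack -x) of the lip, same axes as the mouth: with its centre here the basket reaches 5 mm under the lip (14 mm of height to spare) and catches the cans, which land up to about 130 mm in front of the lip
- deck_edge (a point): middle of the lower front edge of the rack's overhead wooden deck, same axes as the mouth. The deck is 180 mm wide (y), runs 170 mm back (+x), and carries a box and a pot up to 90 mm above this edge; two posts hold it, 126 mm behind the edge. It lies 25 mm behind and 110 mm above the knob, so a vertical tool strikes it: lean the tool along the plunger
- knob_top (a point): centre of the flat top (46 mm across) of the plunger's black knob; z is the plunger axis, up out of the knob, leaning 26 degrees from vertical towards the mouth side (rack -x). When up it is 242 mm above the table and 21 mm behind the lip. Under the knob is a grey cross-bar 128 mm wide (y), 34 mm deep, its underside 36 mm below the knob top. Push along -z
- plunger (a joint): travel of the plunger in m: 0 fully up, 0.024 fully down on its stop. Spring: about 4 N to start, 9 N at the stop; it comes back by itself. A can is let go only in the last 4 mm of travel and takes about 0.5 s to roll out; the next moves up within about 0.5 s after the plunger is back up
- basket_center (a point): centre (half-way up, 37.5 mm above its foot) of a loose square white plastic basket with open top, 170 x 170 mm outside, 75 mm high, walls and floor 8 mm thick, about 0.35 kg, x and y along its sides, z up; may be taken by pinching a wall at its rim; any side may face the rack
- jar_center (a point): centre (half-way up) of the loose closed glass jar, 58 mm diameter, 110 mm high, about 0.3 kg, with a steel lid, standing in front of the rack's mouth; z is its upright axis
- mat_center (a point): centre of the top face of the round cork mat, 110 mm diameter, 6 mm thick, fixed flat on the table
- can1_center (a point): centre of the lowest (first) can in the rack; cans lie across the ramp, 54 mm diameter, 90 mm long (along their y), about 0.2 kg
- can2_center (a point): centre of the second can in the rack, same size
- can3_center (a point): centre of the third can in the rack, same size; it stays in the rack
- mug: bystander: white mug, 72 mm diameter, 75 mm high, handle to its +y; origin at the centre of its underside
- polish_tin: bystander: dark round tin, 72 mm diameter, 45 mm high; origin at the centre of its underside
- sauce_bottle: bystander: amber bottle, 60 mm diameter, 170 mm high; origin at the centre of its underside
- pasta_jar: bystander: large glass jar, 76 mm diameter, 140 mm high; origin at the centre of its underside
- carton: bystander: cardboard carton 60 (x) x 120 (y) x 160 mm high; origin at the centre of its underside
- tub: bystander: steel bowl, 110 mm diameter, 70 mm high; origin at the centre of its underside

How it is judged:
By the outcome, as a careful person would: the job done as asked, in the order asked, and still so for the second after the job is handed in, with the robot touching nothing.
It also fails if it takes over 72 s, if anything falls off the work surface, if the arm or the gripper's body presses on something with over 40 N, if the wrist force passes 120 N, or if a joint passes its speed limit or range.

## Robot

A 6-joint arm with a two-finger parallel gripper is mounted at the origin on the work surface. World frame = base frame: x ahead of the robot, y to its left, z up, the work surface at z = 0. Lengths are in m, angles in rad, forces in N, time in s.
With the tool pointing down it reaches from about 0.375 to 0.9 m from the base axis. Payload 3.1 kg.
Tool frame: the origin (TCP) lies at the very end of the fingers, on their centre line; the grasp point (between the pads) lies 19 mm behind it; x points along the fingers, z is the direction in which the jaws open and shut, and the axes are right-handed (so a half turn about x gives the same grasp; the last joint's range is limited). The gripper opens to 87 mm and grips with 3 to 60 N. Pads are 19 mm wide; open, the fingers measure 117 mm over their backs; the gripper's body (75 mm by 190 mm) begins 51 mm behind the grasp point.
Start: joints at [-1.512, 0.527, 1.433, -0, 1.181, -0.178], TCP at [0.147, -0.607, 0.223] pointing down, gripper open.
Joint ranges: [-3.08, 3.08], [-0.75, 2.2], [0.22, 2.44], [-1.43, 4.57], [0, 2.65], [-2.85, 2.85]. Speed limits (rad/s): [2.79, 2.79, 3.14, 3.14, 3.14, 3.14].

## Interface

Orientations are given as a unit quaternion [x, y, z, w].
In Python, from rig import get_obs, vision, hand_in gives the robot as it stands. The module is installed in compiled form; this text tells all that it offers.
- The arm moves only by the tool step_arm, never from a script. Its arguments are lists of equal length, an entry for each row: "slide": the shift along the world's x, y, z scaled (see below), a list of three; "turn": the turn, a rotation vector about the world's x, y, z scaled (see below), a list of three. In form: {"slide": [[dx, dy, dz], ...], "turn": [[wx, wy, wz], ...]}. A call has 1 to 12 rows; each row is the pose to reach, as a shift and turn from the pose commanded when the call began, turning the shorter way round; what a row does not reach only later rows make up. The controller multiplies each number of a shift by 0.1 m and each number of a turn by 2 pi rad. A row lasts 1/10 s, in which the tool goes at most 50 mm and 8.59 degrees, less where a joint would pass 70% of its speed; a pose out of reach is approached as far as the arm can. A call with a number of a shift or a turn outside -1 to 1 is refused whole. A call with a gripper value outside its range is refused whole. "jaw" is the opening, from 0 (shut) to 1 (fully open), set as the call begins (left out, the last holds). The fingers move at their own pace and stop on an object; "newtons" is the grip in N (left out, the last holds). Time passes only in rows, so rows that repeat a pose let the fingers close. It gives the time, the measured TCP pose, the force and the opening at its end, in the units of the state.
- get_obs(): the state, without advancing time (a new reading comes with each control period).
- vision.camera(name): name is "scene" or "top" or "wrist"; returns a dict with "image" (384x512x3 uint8, red, green, blue), "depth" (384x512 float32, m along the optical axis (not along the pixel's ray), 0 where there is no reading), "mtx" (3x3 intrinsics, pixels), "T" (4x4, takes a point from camera to world coordinates). Camera axes: x right, y down, z forward; pixel columns grow to the right and rows downward; lengths in m; the calibration is good to about 2 mm. A picture is of the moment at which its call begins.
- hand_in(): hands the job in, once; it reports no verdict.
Trained networks look in a picture, given as the dict that the camera call returned (one of the last four; its "shot" number tells which), for a name from the list of things; names that differ only in an ending like _2 or _b are one class to them, and where a whole thing is asked for, a point or a joint stands for the part that bears it (a point fixed in the world has none). Each returns a list of dicts, best first, with "p" (0 to 1); they miss things now and then, are a little off and sometimes report something else, mostly with a low value. They report only what shows in the picture. A call takes as long as a camera call.
- vision.silhouettes(picture, thing): "mask" (384x512 bool, what is visible of it) and "centre" ([column, row] in pixels, amid what is visible of it).
- vision.spot_point(picture, thing): "centre" ([column, row] in pixels: a listed point, or the origin of a listed thing).
The state is a dict: "time": time; "q": joint angles; "joint_velocities": joint speeds; "joint_torque": joint torques, N m; "position": TCP position; "tool_rot": TCP orientation; "ft_force": force on the tool from outside, world axes, zero at the start; "moment": the same for the moment, N m; "grip_width": finger opening in m.
Only numpy, scipy, OpenCV 4.12 (cv2) and the standard library are available. Lean on these libraries where they do the work, as an engineer would, in place of code of your own. Each camera call takes 0.05 s, during which the arm holds its last target.

## Working session

There is one attempt and no reset: what is moved stays moved. The work goes in short steps, Python scripts to look and compute and a tool call to move; the robot and the scene stay as the last step left them, time stands still between calls to the robot, and variables do not carry over. Pictures are saved under pics/ and viewed, and the job is handed in when it is done.

Besides the shell and the picture viewer there is one more tool, called as name(argument=value, ...) on one line, values as JSON. step_arm: Moves the arm, as the interface text tells. Its arguments: {"type":"object","properties":{"slide":{"type":"array"},"turn":{"type":"array"},"jaw":{"type":"number"},"newtons":{"type":"number"}},"required":["slide","turn"]}

```bash
mkdir -p pics
cat > h.py <<'E'
import numpy as np, cv2
from rig import get_obs, vision
def px2w(c,u,v,z=None,d=None):
    K=c["mtx"];T=c["T"];r=np.array([(u-K[0,2])/K[0,0],(v-K[1,2])/K[1,1],1.])
    if d is None and z is not None:
        dw=T[:3,:3]@r; s=(z-T[2,3])/dw[2]; return T[:3,3]+s*dw
    return (T@np.append(r*d,1))[:3]
def cloud(c,mask=None):
    K=c["mtx"];T=c["T"];D=c["depth"];m=D>0
    if mask is not None:m&=mask
    v,u=np.nonzero(m);d=D[m];P=np.stack([(u-K[0,2])/K[0,0]*d,(v-K[1,2])/K[1,1]*d,d],1)
    return P@T[:3,:3].T+T[:3,3]
def save(c,n): cv2.imwrite("pics/"+n,c["image"][:,:,::-1])
E
python3 - <<'E'
from h import *
print(get_obs())
np.set_printoptions(precision=3,suppress=True)
for n in ["scene","top"]:
    c=vision.camera(n);save(c,n+"0.png");print(n,c["T"],c["mtx"])
    for t in ["mouth","catch_spot","deck_edge","knob_top","basket_center","jar_center","mat_center","mug","polish_tin","sauce_bottle","pasta_jar","carton","tub","can1_center"]:
        r=vision.spot_point(c,t)
        for x in r[:2]:
            u,v=x["centre"]; d=c["depth"][min(int(round(v)),383),min(int(round(u)),511)]
            print(t,round(x["p"],2),np.round([u,v],1),px2w(c,u,v,d=d))
E
```

```text
{'time': 0.0, 'q': array([-1.51147882e+00,  5.28476767e-01,  1.43390379e+00, -1.65327082e-05,
        1.18138142e+00, -1.78528974e-01]), 'joint_velocities': array([-2.30219900e-03, -6.23975063e-04, -5.60469178e-04, -7.03171029e-05,
       -2.95049841e-03, -1.18236849e-03]), 'joint_torque': array([-5.44653776e-04, -4.40040064e+01, -1.76591760e+01,  6.31680270e-02,
        5.83060272e-02, -1.58285475e-04]), 'position': array([ 0.14721878, -0.60666115,  0.22156465]), 'tool_rot': array([ 0.437715  ,  0.55630419, -0.43657483,  0.55527799]), 'ft_force': array([ 0.0168404 , -0.27653446,  0.14630887]), 'moment': array([0.01037044, 0.02137028, 0.02925047]), 'grip_width': 0.08686420815265487}
scene [[-0.785 -0.522  0.334  0.164]
 [-0.619  0.673 -0.405  0.487]
 [-0.013 -0.525 -0.851  1.244]
 [ 0.     0.     0.     1.   ]] [[446.065   0.    257.788]
 [  0.    446.065 186.726]
 [  0.      0.      1.   ]]
mouth 0.92 [230.4 203.5] [ 0.682 -0.001  0.002]
catch_spot 0.22 [262.  218.6] [0.541 0.015 0.087]
deck_edge 0.83 [208.1 147.8] [0.679 0.051 0.358]
knob_top 0.56 [220.  176.2] [0.658 0.046 0.243]

[... 999 characters left out ...]
b_top 0.83 [237.1 156.8] [0.66  0.04  0.247]
knob_top 0.29 [233.2 146.4] [0.705 0.053 0.19 ]
basket_center 0.96 [155.4 236.2] [0.425 0.331 0.011]
basket_center 0.26 [238.5 159.2] [0.654 0.035 0.241]
jar_center 0.57 [251.6 200.1] [ 0.541 -0.006  0.112]
mat_center 0.76 [331.1 238.8] [ 0.412 -0.29   0.006]
mat_center 0.42 [218.2 249.6] [0.377 0.11  0.008]
mug 0.84 [218.  247.8] [0.383 0.111 0.003]
polish_tin 0.63 [268.6 248.5] [ 0.38  -0.065  0.046]
sauce_bottle 0.67 [172.4 179.2] [0.613 0.259 0.103]
pasta_jar 0.68 [328.7 167.9] [ 0.645 -0.261  0.137]
carton 0.65 [379.4 174.4] [ 0.619 -0.42   0.16 ]
tub 0.69 [129.2 174.1] [ 0.648  0.434 -0.001]
can1_center 0.69 [237.5 156.1] [0.662 0.038 0.248]
```

Run:
```python
import cv2
for n in ["scene","top"]:
    cv2.imwrite(f"pics/{n}0b.png",cv2.resize(cv2.imread(f"pics/{n}0.png"),(800,600),interpolation=cv2.INTER_CUBIC))
```

```text
(no output)
```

View pics/scene0b.png

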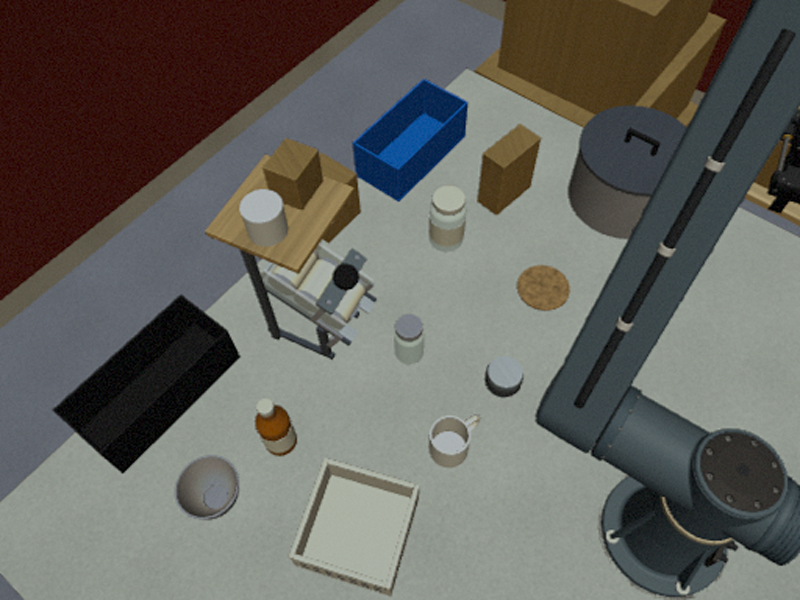

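View pics/top0b.png

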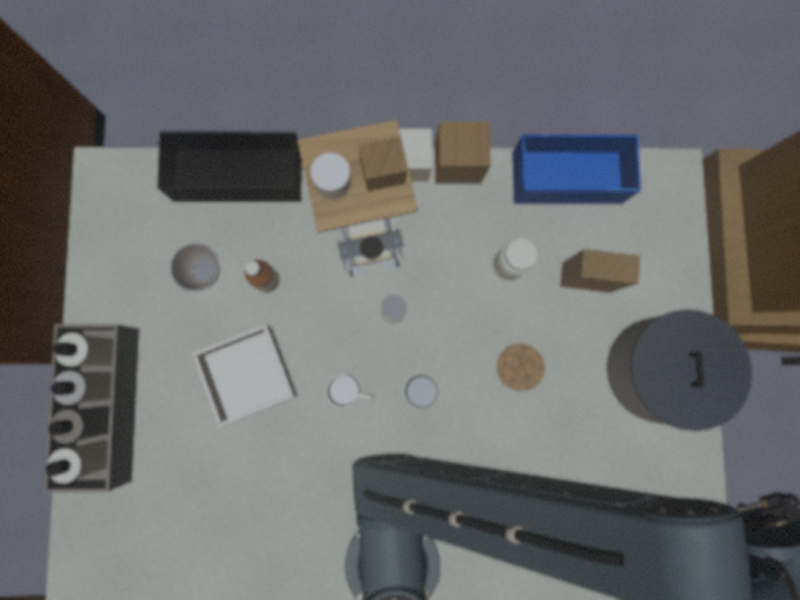

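```bash
cat > m.py <<'E'
from h import *
np.set_printoptions(precision=4,suppress=True)
def fitc(P):
    A=np.c_[2*P[:,:2],np.ones(len(P))];s=np.linalg.lstsq(A,(P[:,:2]**2).sum(1),rcond=None)[0]
    return s[:2],np.sqrt(s[2]+s[0]**2+s[1]**2)
def rect(P): return cv2.minAreaRect(P[:,:2].astype(np.float32)*1000)
E
python3 - <<'E'
from m import *
cs={n:vision.camera(n) for n in ["scene","top"]}
C={n:cloud(c) for n,c in cs.items()}
def box(P,x0,x1,y0,y1,z0,z1): return P[(P[:,0]>x0)&(P[:,0]<x1)&(P[:,1]>y0)&(P[:,1]<y1)&(P[:,2]>z0)&(P[:,2]<z1)]
for n,P in C.items():
    print(n)
    B=box(P,.28,.6,.2,.45,.066,.085); print("basket rim",len(B),rect(B), np.median(B[:,2]))
    J=box(P,.48,.6,-.06,.06,.1,.12); print("jar lid",len(J),cv2.minEnclosingCircle(J[:,:2].astype(np.float32)*1000),np.median(J[:,2]))
    m=vision.silhouettes(cs[n],"mat_center")
    if m:
        M=cloud(cs[n],m[0]["mask"]);print("mat",m[0]["p"],cv2.minEnclosingCircle(M[:,:2].astype(np.float32)*1000),M.mean(0))
    D=box(P,.6,.95,-.1,.22,.33,.40); print("deck",len(D),rect(D),np.median(D[:,2]))
    z=np.histogram(D[:,2],10);print(z)
    K=box(P,.6,.72,-.02,.1,.235,.26); print("knob",len(K),K.mean(0),K.min(0),K.max(0))
    for nm,(x0,x1,y0,y1,z0,z1) in dict(mug=(.32,.45,.05,.18,.06,.08),tin=(.32,.45,-.12,0,.035,.05),bottle=(.55,.7,.2,.33,.05,.18),pasta=(.58,.74,-.32,-.2,.12,.15),tub=(.57,.75,.35,.52,.05,.08),carton=(.5,.75,-.52,-.34,.15,.17)).items():
        Q=box(P,x0,x1,y0,y1,z0,z1); 
        if len(Q)>5: print(nm,len(Q),rect(Q),Q[:,2].max())
E
```

```text
scene
basket rim 968 ((472.3324279785156, 342.714599609375), (304.08538818359375, 180.2724151611328), 17.557462692260742) 0.07513507826198795
jar lid 237 ((555.9595947265625, -1.584119200706482), 26.604541778564453) 0.11012627494729532
mat 0.72 ((428.5694580078125, -292.0518493652344), 57.3067741394043) [ 0.4273 -0.2894  0.0062]
deck 2893 ((763.2081909179688, 67.07229614257812), (173.1415252685547, 181.5460968017578), 12.239736557006836) 0.3668282424929895
(array([  59,  117, 1247, 1036,   63,   73,   68,   64,   89,   77]), array([0.3526, 0.3573, 0.362 , 0.3668, 0.3715, 0.3762, 0.381 , 0.3857,
       0.3905, 0.3952, 0.3999]))
knob 204 [0.658  0.0454 0.2433] [0.6361 0.0202 0.2351] [0.6788 0.0666 0.2536]
mug 225 ((373.41357421875, 105.88116455078125), (81.59732818603516, 72.2001724243164), 40.91126251220703) 0.07964954840143235
tin 385 ((374.627685546875, -62.4036979675293), (65.44371795654297, 66.3193359375), 72.74441528320312) 0.04992884316453017
bottle 579 ((625.04248046875, 290.8218994140625), (59.625850677490234, 51.45779800415039), 66.4759750366211) 0.17565641034994806
pasta 333
[... 1168 characters left out ...]
80.1070556640625), 23.3927001953125) 0.07987234900753504
tin 296 ((373.4809875488281, -68.43582153320312), (65.66942596435547, 64.88787841796875), 89.6130142211914) 0.04997625624206847
bottle 307 ((626.43115234375, 281.0816650390625), (55.24946594238281, 56.42993927001953), 87.70429229736328) 0.17385086843551445
pasta 329 ((662.5296020507812, -276.0869140625), (63.876502990722656, 64.83157348632812), 33.27785110473633) 0.14711772164865078
tub 243 ((648.21142578125, 429.6375732421875), (107.9473648071289, 105.90611267089844), 89.5886001586914) 0.0760681373721257
carton 695 ((632.0870971679688, -458.12322998046875), (122.98716735839844, 60.55604553222656), 82.70366668701172) 0.1696101425744383
```

```bash
cat >> m.py <<'E'
from scipy.spatial.transform import Rotation as Ro
YAW=np.radians(12.2)
def toolR(lean=0,yaw=YAW,flip=1):
    rx=np.array([np.cos(yaw),np.sin(yaw),0]);ry=np.array([-np.sin(yaw),np.cos(yaw),0])
    x=np.sin(lean)*rx-np.cos(lean)*np.array([0,0,1]); z=flip*ry; y=np.cross(z,x)
    return np.stack([x,y,z],1)
def plan(p,R=None):
    o=get_obs();R0=Ro.from_quat(o["tool_rot"])
    dp=np.array(p)-o["position"]; w=np.zeros(3) if R is None else (Ro.from_matrix(R)*R0.inv()).as_rotvec()
    print("from",o["position"],"slide",dp/.1,"turn",w/2/np.pi,"rows",np.abs(np.linalg.norm(dp))/.05,np.degrees(np.linalg.norm(w))/8.59)
def rimfit(P,B0=None):
    pass
E
python3 - <<'E'
from m import *
o=get_obs();print(Ro.from_quat(o["tool_rot"]).as_matrix())
for f in (1,-1): plan([.51,-.01,.33],toolR(0,flip=f))
cs={n:vision.camera(n) for n in ["scene","top"]}
for n,c in cs.items():
    P=cloud(c)
    B=P[(P[:,0]>.28)&(P[:,0]<.57)&(P[:,1]>.2)&(P[:,1]<.45)&(P[:,2]>.066)&(P[:,2]<.085)]
    B=B[np.hypot(B[:,0]-.625,B[:,1]-.286)>.06]; print(n,len(B),rect(B),cv2.boxPoints(rect(B)))
E
```

```text
[[-0.      0.9719  0.2356]
 [ 0.      0.2356 -0.9719]
 [-1.     -0.     -0.0001]]
from [ 0.1472 -0.6074  0.2225] slide [3.6276 5.9737 1.0746] turn [ 0.    -0.     0.496] rows 14.141962152397547 20.78865710294848
from [ 0.1472 -0.6074  0.2225] slide [3.6276 5.9737 1.0746] turn [-0.    -0.    -0.004] rows 14.141962152397547 0.16594164976206707
scene 946 ((413.9656066894531, 323.51641845703125), (170.76890563964844, 171.93495178222656), 21.710988998413086) [[302.8367 371.7997]
 [366.4397 212.0615]
 [525.0945 275.2332]
 [461.4915 434.9713]]
top 529 ((412.0464172363281, 318.36279296875), (170.18690490722656, 171.51722717285156), 21.6783504486084) [[301.2926 366.6227]
 [364.6503 207.2365]
 [522.8003 270.1028]
 [459.4425 429.489 ]]
```

step_arm(slide=[[0.2,0.33,0.3],[0.4,0.67,0.6],[0.6,1.0,0.9]], turn=[[0,0,0],[0,0,0],[0,0,-0.004]], jaw=1)

```text
time: 2.1
position: [0.2076, -0.5061, 0.3129]
tool_rot: [0.445, 0.55, -0.444, 0.55]
ft_force: [1.1, -0.5, 0.2]
grip_width: 0.0873
```

step_arm(slide=[[0.2,0.33,0],[0.4,0.67,0],[0.6,1.0,0]], turn=[[0,0,0],[0,0,0],[0,0,0]])

```text
time: 2.4
position: [0.2679, -0.4059, 0.3131]
tool_rot: [0.444, 0.55, -0.444, 0.551]
ft_force: [1.3, -0.5, 0.1]
grip_width: 0.0867
```

step_arm(slide=[[0.2,0.33,0],[0.4,0.67,0],[0.6,1.0,0]], turn=[[0,0,0],[0,0,0],[0,0,0]])

```text
time: 2.7
position: [0.3278, -0.3059, 0.3128]
tool_rot: [0.444, 0.55, -0.444, 0.55]
ft_force: [1.9, -0.4, -0.2]
grip_width: 0.0873
```

step_arm(slide=[[0.2,0.33,0],[0.4,0.67,0],[0.6,1.0,0]], turn=[[0,0,0],[0,0,0],[0,0,0]])

```text
time: 3.0
position: [0.3878, -0.2059, 0.3128]
tool_rot: [0.444, 0.55, -0.444, 0.55]
ft_force: [1.0, 0.9, 0.7]
grip_width: 0.0872
```

step_arm(slide=[[0.2,0.33,0],[0.4,0.67,0],[0.6,1.0,0]], turn=[[0,0,0],[0,0,0],[0,0,0]])

```text
time: 3.3
position: [0.4478, -0.1058, 0.3128]
tool_rot: [0.444, 0.55, -0.444, 0.55]
ft_force: [0.3, -0.4, -0.3]
grip_width: 0.0869
```

step_arm(slide=[[0.2,0.33,0],[0.4,0.67,0],[0.6,1.0,0],[0.6,1.0,0]], turn=[[0,0,0],[0,0,0],[0,0,0],[0,0,0]])

```text
time: 3.7
position: [0.5091, -0.0039, 0.3127]
tool_rot: [0.443, 0.551, -0.442, 0.552]
ft_force: [-0.9, -0.5, -0.5]
grip_width: 0.0869
```

Run:
```python
from m import *
c=vision.camera("wrist");save(c,"w1.png");P=cloud(c)
print(c["T"],P.min(0),P.max(0))
J=P[(P[:,2]>.1)&(P[:,2]<.12)&(np.hypot(P[:,0]-.555,P[:,1])<.06)]
print("jar lid",len(J),cv2.minEnclosingCircle(J[:,:2].astype(np.float32)*1000),np.median(J[:,2]))
J=P[(P[:,2]>.03)&(P[:,2]<.05)&(np.hypot(P[:,0]-.375,P[:,1]+.065)<.06)]
if len(J)>9: print("tin",len(J),cv2.minEnclosingCircle(J[:,:2].astype(np.float32)*1000))
K=P[(P[:,2]>.236)&(P[:,2]<.256)&(np.hypot(P[:,0]-.658,P[:,1]-.04)<.05)]
print("knob",len(K),K.mean(0) if len(K) else 0)
```

```text
[[ 0.2161 -0.9442 -0.2486  0.5775]
 [-0.9764 -0.2091 -0.0547  0.011 ]
 [-0.0003  0.2546 -0.9671  0.4743]
 [ 0.      0.      0.      1.    ]] [ 0.0897 -0.4671 -0.0046] [0.8127 0.4218 0.4346]
jar lid 1275 ((557.0386352539062, -3.9796011447906494), 25.6123104095459) 0.10918017781377376
tin 472 ((386.333740234375, -63.86213684082031), 32.99143600463867)
knob 974 [0.6495 0.0394 0.2385]
```

View pics/w1.png

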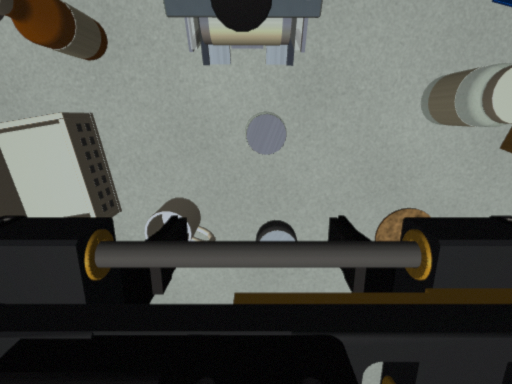

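step_arm(slide=[[0.24,0,-0.4],[0.48,0,-0.8],[0.48,0,-1.0]], turn=[[0,0,0],[0,0,0],[0,0,0]])

```text
time: 4.05
position: [0.5561, -0.0088, 0.2097]
tool_rot: [0.444, 0.55, -0.445, 0.55]
ft_force: [-0.9, 0.3, -0.1]
grip_width: 0.0872
```

step_arm(slide=[[0,0,-0.4],[0,0,-0.8],[0,0,-0.8]], turn=[[0,0,0],[0,0,0],[0,0,0]])

```text
time: 4.35
position: [0.5505, -0.0079, 0.1279]
tool_rot: [0.442, 0.554, -0.447, 0.546]
ft_force: [-1.7, 0.9, 0.7]
grip_width: 0.0867
```

Run:
```python
from m import *
c=vision.camera("wrist");save(c,"w2.png");P=cloud(c)
J=P[(P[:,2]>.1)&(P[:,2]<.12)&(np.hypot(P[:,0]-.555,P[:,1])<.04)]
print("jar lid",len(J),cv2.minEnclosingCircle(J[:,:2].astype(np.float32)*1000),np.median(J[:,2]),get_obs()["ft_force"])
plan([.557,-.004,.055],toolR(0,flip=-1))
```

```text
jar lid 4207 ((557.0663452148438, -3.9072675704956055), 25.694049835205078) 0.10917433836622001 [0.3701 0.0183 0.5885]
from [ 0.5528 -0.0081  0.1307] slide [ 0.0416  0.0408 -0.7566] turn [-0.0002 -0.0011  0.0003] rows 1.5177131816855582 0.04644455279994288
```

View pics/w2.png

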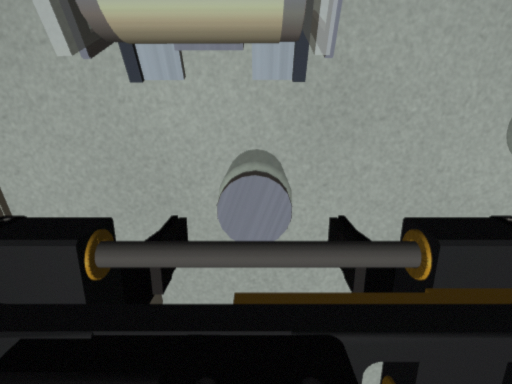

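step_arm(slide=[[0.02,0.03,-0.4],[0.02,0.03,-0.76],[0.02,0.03,-0.76]], turn=[[0,0,0],[0,0,0],[0,0,0]])

```text
time: 4.7
position: [0.5555, -0.0047, 0.0552]
tool_rot: [0.443, 0.552, -0.445, 0.548]
ft_force: [-1.2, 0.6, 0.1]
grip_width: 0.0868
```

step_arm(slide=[[0,0,0],[0,0,0],[0,0,0],[0,0,0],[0,0,0]], turn=[[0,0,0],[0,0,0],[0,0,0],[0,0,0],[0,0,0]], jaw=0.4, newtons=25)

```text
time: 5.2
position: [0.5579, -0.0042, 0.0578]
tool_rot: [0.445, 0.55, -0.444, 0.551]
ft_force: [-0.7, 1.4, 5.6]
grip_width: 0.0577
```

step_arm(slide=[[0,0,0.3],[0,0,0.7],[-0.1,-0.2,0.8],[-0.25,-0.55,0.8],[-0.45,-1.0,0.8]], turn=[[0,0,0],[0,0,0],[0,0,0],[0,0,0],[0,0,0]])

```text
time: 5.7
position: [0.5123, -0.1041, 0.1372]
tool_rot: [0.443, 0.551, -0.443, 0.552]
ft_force: [0.6, -0.2, -3.0]
grip_width: 0.0573
```

step_arm(slide=[[-0.2,-0.45,0],[-0.43,-0.95,0]], turn=[[0,0,0],[0,0,0]])

```text
time: 5.9
position: [0.4702, -0.1958, 0.1364]
tool_rot: [0.444, 0.551, -0.444, 0.55]
ft_force: [0.9, -1.2, -3.0]
grip_width: 0.0574
```

step_arm(slide=[[-0.2,-0.45,0],[-0.43,-0.85,0],[-0.43,-0.95,0],[-0.43,-0.95,0],[-0.43,-0.95,0]], turn=[[0,0,0],[0,0,0],[0,0,0],[0,0,0],[0,0,0]])

```text
time: 6.4
position: [0.4281, -0.2886, 0.1362]
tool_rot: [0.444, 0.551, -0.444, 0.55]
ft_force: [-0.5, -0.3, -4.4]
grip_width: 0.0573
```

Run:
```python
from m import *
o=get_obs();print(o["ft_force"],o["grip_width"])
plan([.427,-.294,.0655],toolR(0,flip=-1))
c=vision.camera("top");save(c,"t1.png")
```

```text
[-0.5476 -0.2729 -4.4191] 0.057254884073810734
from [ 0.4281 -0.2886  0.1362] slide [-0.0114 -0.0543 -0.7072] turn [-0.0003 -0.0002  0.0001] rows 1.4187252091531033 0.013879048299774443
```

View pics/t1.png

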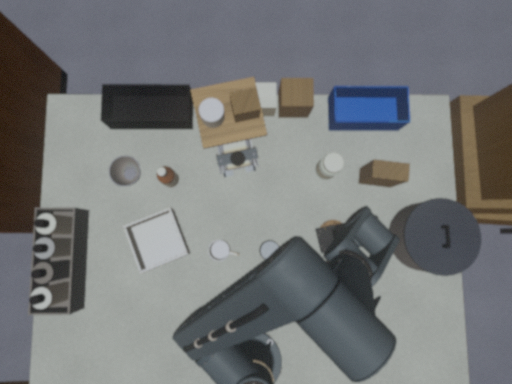

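step_arm(slide=[[-0.01,-0.05,-0.35],[-0.01,-0.05,-0.6],[-0.01,-0.05,-0.68],[-0.01,-0.05,-0.71],[-0.01,-0.05,-0.71]], turn=[[0,0,0],[0,0,0],[0,0,0],[0,0,0],[0,0,0]])

```text
time: 6.95
position: [0.428, -0.2942, 0.0658]
tool_rot: [0.444, 0.55, -0.444, 0.551]
ft_force: [0.6, 0.2, -3.3]
grip_width: 0.0573
```

step_arm(slide=[[0,0,-0.015],[0,0,-0.03],[0,0,-0.03]], turn=[[0,0,0],[0,0,0],[0,0,0]])

```text
time: 7.25
position: [0.4281, -0.2953, 0.0639]
tool_rot: [0.444, 0.549, -0.444, 0.551]
ft_force: [0.8, 1.1, 2.0]
grip_width: 0.0573
```

Contact: the wrist force went from −3.3 to +2.0 N. Release and rise.

step_arm(slide=[[0,0,0],[0,0,0],[0,0,0],[0,0,0]], turn=[[0,0,0],[0,0,0],[0,0,0],[0,0,0]], jaw=1)

```text
time: 7.65
position: [0.4273, -0.295, 0.0626]
tool_rot: [0.444, 0.55, -0.444, 0.55]
ft_force: [0.2, 0.5, 0.4]
grip_width: 0.0812
```

step_arm(slide=[[0,0,0.3],[0,0,0.7],[0,0,1.0],[0,0,1.0]], turn=[[0,0,0],[0,0,0],[0,0,0],[0,0,0]])

```text
time: 8.05
position: [0.4295, -0.297, 0.1664]
tool_rot: [0.444, 0.547, -0.445, 0.553]
ft_force: [0.3, -0.3, -0.1]
grip_width: 0.0868
```

Run:
```python
from m import *
c=vision.camera("wrist");save(c,"w3.png");P=cloud(c)
J=P[(P[:,2]>.1)&(P[:,2]<.13)&(np.hypot(P[:,0]-.428,P[:,1]+.294)<.05)]
print("jar lid",len(J),cv2.minEnclosingCircle(J[:,:2].astype(np.float32)*1000),np.median(J[:,2]),J[:,2].min(),J[:,2].max())
# basket grip targets
b=np.array([.413,.321]);yaw=np.radians(21.7)
rx=np.array([np.cos(yaw),np.sin(yaw)]); w=b-rx*.081; print("wall",w)
plan([*w,.25],toolR(0,yaw,1)); plan([*w,.25],np.c_[-1*toolR(0,yaw)[:,[0]]*-1,np.cross(rx.tolist()+[0],[0,0,-1]),np.array([*rx,0])])
plan([*w,.25],np.c_[[0,0,-1],np.cross([-rx[0],-rx[1],0],[0,0,-1]),[-rx[0],-rx[1],0]])
print(get_obs()["q"])
```

```text
jar lid 3213 ((427.2529296875, -295.0321044921875), 25.706863403320312) 0.11515503746016242 0.10002997466604088 0.11745900742904211
wall [0.3377 0.2911]
from [ 0.4284 -0.2959  0.1645] slide [-0.9066  5.8695  0.8555] turn [ 0.0009 -0.0008 -0.4736] rows 12.000812490508826 19.847402450651682
from [ 0.4284 -0.2959  0.1645] slide [-0.9066  5.8695  0.8555] turn [-0.      0.0009  0.2764] rows 12.000812490508826 11.584535715863264
from [ 0.4284 -0.2959  0.1645] slide [-0.9066  5.8695  0.8555] turn [ 0.0009  0.     -0.2236] rows 12.000812490508826 9.370151246601104
[-0.8193  0.4688  1.756  -0.      0.9117  0.5388]
```

View pics/w3.png

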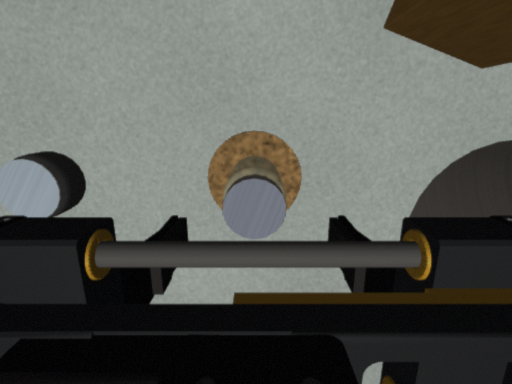

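step_arm(slide=[[0,0.3,0.35],[0,0.65,0.7],[0,1.0,0.85]], turn=[[0,0,0.02],[0,0,0.04],[0,0,0.06]])

```text
time: 8.4
position: [0.4277, -0.1945, 0.2484]
tool_rot: [0.332, 0.624, -0.332, 0.625]
ft_force: [0.8, 0.2, 0.1]
grip_width: 0.0871
```

step_arm(slide=[[0,0.5,0],[0,1.0,0]], turn=[[0,0,0.023],[0,0,0.046]])

```text
time: 8.6
position: [0.4268, -0.0934, 0.2468]
tool_rot: [0.239, 0.666, -0.238, 0.665]
ft_force: [1.6, 0.5, -0.4]
grip_width: 0.0869
```

step_arm(slide=[[0,0.5,0],[0,1.0,0]], turn=[[0,0,0.023],[0,0,0.046]])

```text
time: 8.8
position: [0.4261, 0.0071, 0.2462]
tool_rot: [0.14, 0.694, -0.14, 0.692]
ft_force: [0.9, -0.2, 0.4]
grip_width: 0.087
```

step_arm(slide=[[0,0.5,0],[0,1.0,0]], turn=[[0,0,0.023],[0,0,0.046]])

```text
time: 9.0
position: [0.4261, 0.107, 0.2462]
tool_rot: [0.038, 0.707, -0.038, 0.705]
ft_force: [1.1, 1.1, 0.7]
grip_width: 0.0868
```

step_arm(slide=[[-0.1,0.4,0],[-0.35,0.8,0],[-0.5,1.0,0]], turn=[[0,0,0.023],[0,0,0.046],[0,0,0.06]])

```text
time: 9.3
position: [0.3743, 0.2073, 0.2458]
tool_rot: [-0.095, 0.702, 0.095, 0.699]
ft_force: [-0.6, -1.0, -0.3]
grip_width: 0.0872
```

step_arm(slide=[[-0.2,0.4,0],[-0.4,0.86,0],[-0.4,0.86,0],[-0.4,0.86,0]], turn=[[0,0,0.018],[0,0,0.018],[0,0,0.018],[0,0,0.018]], jaw=0.5)

```text
time: 9.7
position: [0.3359, 0.2916, 0.2463]
tool_rot: [-0.134, 0.695, 0.133, 0.693]
ft_force: [-0.4, -0.4, -0.2]
grip_width: 0.063
```

```bash
cat >> m.py <<'E'
def jawR(yaw): # jaw axis along heading yaw, pointing down
    r=np.array([np.cos(yaw),np.sin(yaw),0]); return np.c_[[0,0,-1],np.cross(r,[0,0,-1]),r]
E
python3 - <<'E'
from m import *
o=get_obs();print(o["q"],o["grip_width"])
c=vision.camera("wrist");save(c,"w4.png");P=cloud(c)
B=P[(P[:,0]>.28)&(P[:,0]<.57)&(P[:,1]>.2)&(P[:,1]<.47)&(P[:,2]>.066)&(P[:,2]<.085)]
B=B[np.hypot(B[:,0]-.625,B[:,1]-.286)>.06]; r=rect(B);print(len(B),r,cv2.boxPoints(r))
for n in ["scene","top"]:
    c=vision.camera(n);save(c,n+"2.png")
plan([.3377,.2911,.045],jawR(np.radians(21.7)))
E
```

```text
[ 0.4631  0.2521  1.8325 -0.0007  1.0599  0.0836] 0.0629681241639738
3624 ((413.2414855957031, 321.921630859375), (170.26939392089844, 169.61207580566406), 21.738515853881836) [[302.7515 369.1652]
 [365.571  211.6152]
 [523.7314 274.6781]
 [460.912  432.228 ]]
from [0.3377 0.29   0.2469] slide [ 0.0002  0.011  -2.0186] turn [ 0.0002 -0.0002  0.0007] rows 4.0372626356854076 0.03250951237295588
```

View pics/w4.png

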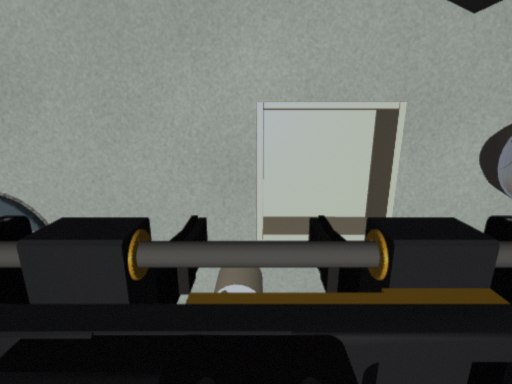

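View pics/top2.png

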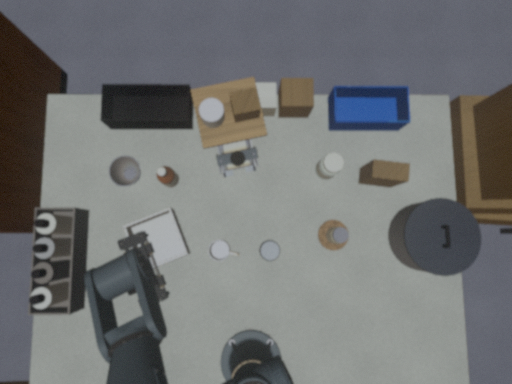

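step_arm(slide=[[0,0.015,-0.4],[0,0.015,-0.9],[0,0.015,-1.0]], turn=[[0,0,0],[0,0,0],[0,0,0]])

```text
time: 10.15
position: [0.3351, 0.2897, 0.1439]
tool_rot: [-0.132, 0.698, 0.13, 0.691]
ft_force: [-1.1, 0.3, -0.6]
grip_width: 0.0441
```

step_arm(slide=[[0,0,-0.4],[0,0,-0.8],[0,0,-1.0],[0,0,-1.0],[0,0,-1.0]], turn=[[0,0,0],[0,0,0],[0,0,0],[0,0,0],[0,0,0]])

```text
time: 10.65
position: [0.3385, 0.2924, 0.0483]
tool_rot: [-0.132, 0.695, 0.132, 0.695]
ft_force: [0.3, -0.1, -0.2]
grip_width: 0.0433
```

Run:
```python
from m import *
print(get_obs()["ft_force"]);plan([.338,.292,.037],jawR(np.radians(21.7)))
```

```text
[ 0.3374 -0.1163 -0.1735]
from [0.3385 0.2924 0.0483] slide [-0.0052 -0.0043 -0.1126] turn [-0.      0.0001  0.0007] rows 0.2256480130570761 0.028805317675351338
```

step_arm(slide=[[0,0,-0.11],[0,0,-0.11]], turn=[[0,0,0],[0,0,0]])

```text
time: 10.85
position: [0.338, 0.2928, 0.037]
tool_rot: [-0.132, 0.694, 0.132, 0.695]
ft_force: [0.1, -0.3, 0.1]
grip_width: 0.0436
```

step_arm(slide=[[0,0,0],[0,0,0],[0,0,0],[0,0,0],[0,0,0],[0,0,0]], turn=[[0,0,0],[0,0,0],[0,0,0],[0,0,0],[0,0,0],[0,0,0]], jaw=0, newtons=45)

```text
time: 11.45
position: [0.3374, 0.2928, 0.0366]
tool_rot: [-0.132, 0.695, 0.132, 0.695]
ft_force: [0.7, 0.8, 0.7]
grip_width: 0.0074
```

step_arm(slide=[[0,0,0.2],[0,0,0.5],[0,0,0.9],[0,0,1.0],[0,0,1.0]], turn=[[0,0,0],[0,0,0],[0,0,0],[0,0,0],[0,0,0]])

```text
time: 11.95
position: [0.3377, 0.2929, 0.1375]
tool_rot: [-0.132, 0.694, 0.132, 0.695]
ft_force: [-0.1, -0.2, -4.5]
grip_width: 0.0074
```

Run:
```python
from m import *
o=get_obs();print(o["position"],o["ft_force"],o["moment"],o["grip_width"])
c=vision.camera("scene");save(c,"s3.png")
c=vision.camera("wrist");save(c,"w5.png");
```

```text
[0.3377 0.2929 0.1375] [-0.1094 -0.1858 -4.4978] [-0.1251  0.1487  0.0012] 0.0073911338127528045
```

View pics/s3.png

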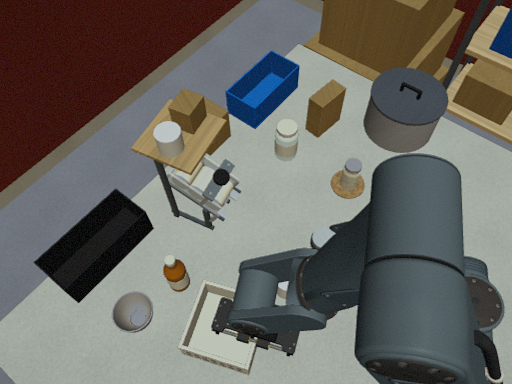

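View pics/w5.png

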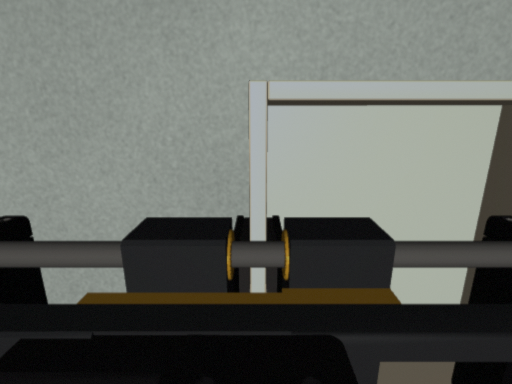

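Run:
```python
from m import *
r=np.array([np.cos(YAW),np.sin(YAW)]);s=np.array([-r[1],r[0]])
for n,off in (("scene",-.003),("top",.003)):
    c=vision.camera(n);P=cloud(c);P[:,1]+=off
    Q=P[(np.hypot(P[:,0]-.65,P[:,1]-.04)<.16)&(P[:,2]>.05)&(P[:,2]<.34)]
    u=(Q[:,:2]-[.6355,.0366])@r; v=(Q[:,:2]-[.6355,.0366])@s
    print(n,"min u",np.sort(u[abs(v)<.07])[:12])
    for a in np.arange(-.04,.06,.01):
        m=(u>a)&(u<a+.01)&(abs(v)<.07)
        if m.any(): print("%.2f"%a,m.sum(),"z",np.percentile(Q[m,2],[0,10,50,90,100]),"v",np.percentile(v[m],[1,99]))
    K=P[(P[:,2]>.235)&(P[:,2]<.26)&(np.hypot(P[:,0]-.656,P[:,1]-.041)<.03)];print("knob",cv2.minEnclosingCircle(K[:,:2].astype(np.float32)*1000))
plan([.36,.22,.1375],jawR(YAW))
```

```text
scene min u [-0.0018 -0.0016 -0.0016 -0.0009 -0.0008 -0.0003  0.0001  0.0002  0.0003
  0.0004  0.0004  0.0005]
-0.01 6 z [0.0964 0.0981 0.1009 0.1027 0.1031] v [-0.0535  0.0545]
0.00 148 z [0.0935 0.0958 0.1035 0.2354 0.2396] v [-0.0573  0.0584]
0.01 434 z [0.0957 0.1044 0.1566 0.2383 0.2455] v [-0.0627  0.0633]
0.02 381 z [0.091  0.1348 0.1802 0.2438 0.2509] v [-0.0618  0.0634]
0.03 231 z [0.0679 0.1439 0.2228 0.2496 0.2562] v [-0.0622  0.0643]
0.04 139 z [0.0736 0.1451 0.2248 0.2294 0.2471] v [-0.0603  0.0641]
0.05 85 z [0.0528 0.0666 0.1089 0.1878 0.2202] v [0.0391 0.0638]
knob ((658.5042114257812, 40.96876907348633), 23.49019432067871)
top min u [-0.0037 -0.0032 -0.0029 -0.0022 -0.002  -0.002  -0.002  -0.0018 -0.0012
 -0.001  -0.0009 -0.0008]
-0.01 21 z [0.0912 0.0933 0.0981 0.1686 0.237 ] v [-0.0526  0.0538]
0.00 129 z [0.0895 0.0969 0.1282 0.2367 0.2411] v [-0.0588  0.0593]
0.01 260 z [0.0941 0.1043 0.1625 0.2395 0.2474] v [-0.0623  0.0627]
0.02 182 z [0.1025 0.1637 0.2187 0.2459 0.2524] v [-0.0618  0.0636]
0.03 140 z [0.075  0.219  0.2244 0.2495 0.2571] v [-0.0618  0.063 ]
0.04 88 z [0.2152 0.2215 0.2264 0.2301 0.2468] v [-0.0618  0.0629]
0.05 18 z [0.1711 0.1726 0.1767 0.1965 0.2   ] v [-0.053   0.0526]
knob ((656.656494140625, 41.26585388183594), 23.201520919799805)
from [0.3359 0.2919 0.135 ] slide [ 0.2407 -0.7192  0.0254] turn [ 0.0003 -0.0007 -0.0259] rows 1.5177266112113843 1.0872818808275269
```

step_arm(slide=[[0.05,-0.3,0.02],[0.1,-0.7,0.02],[0.15,-1.0,0.02]], turn=[[0,0,-0.009],[0,0,-0.018],[0,0,-0.026]])

```text
time: 12.45
position: [0.3509, 0.1911, 0.1372]
tool_rot: [-0.075, 0.705, 0.074, 0.702]
ft_force: [-0.2, 0.6, -3.1]
grip_width: 0.0073
```

step_arm(slide=[[0.15,-0.4,0],[0.3,-0.7,0],[0.45,-1.0,0]], turn=[[0,0,0],[0,0,0],[0,0,0]])

```text
time: 12.75
position: [0.3967, 0.0912, 0.1372]
tool_rot: [-0.075, 0.704, 0.075, 0.702]
ft_force: [0.5, -0.0, -3.8]
grip_width: 0.0075
```

step_arm(slide=[[0.15,-0.3,0],[0.3,-0.6,0],[0.46,-0.9,0],[0.46,-0.96,0],[0.46,-0.96,0]], turn=[[0,0,0],[0,0,0],[0,0,0],[0,0,0],[0,0,0]])

```text
time: 13.25
position: [0.4427, -0.0042, 0.1372]
tool_rot: [-0.074, 0.704, 0.075, 0.702]
ft_force: [-0.1, -0.2, -4.2]
grip_width: 0.0078
```

Run:
```python
from m import *
o=get_obs();print(o["q"],o["ft_force"],o["moment"])
c=vision.camera("top");save(c,"t4.png");P=cloud(c);P[:,1]+=.003
B=P[(P[:,0]>.35)&(P[:,0]<.64)&(abs(P[:,1]-.01)<.14)&(P[:,2]>.15)&(P[:,2]<.185)]
print(len(B),rect(B))
plan([.444,-.005,.1375],jawR(YAW))
```

```text
[-0.2628  0.4341  1.9608 -0.0002  0.7501 -0.473 ] [-0.1317 -0.2477 -4.1628] [-0.2186  0.2008 -0.1185]
470 ((544.9222412109375, 16.416603088378906), (214.00830078125, 170.18601989746094), 11.786961555480957)
from [ 0.4417 -0.0031  0.1373] slide [ 0.0226 -0.0187  0.0022] turn [-0.0002 -0.0007  0.0002] rows 0.058917006610550965 0.03201261054603772
```

View pics/t4.png

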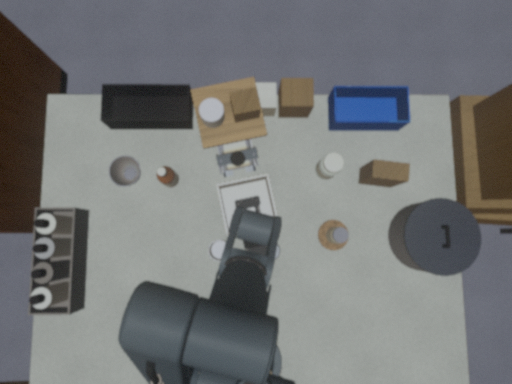

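step_arm(slide=[[0.01,-0.02,-0.4],[0.01,-0.02,-0.8],[0.01,-0.02,-0.96],[0.01,-0.02,-0.96]], turn=[[0,0,0],[0,0,0],[0,0,0],[0,0,0]])

```text
time: 13.7
position: [0.4415, -0.0036, 0.0403]
tool_rot: [-0.075, 0.705, 0.077, 0.701]
ft_force: [-0.5, -0.2, -3.9]
grip_width: 0.0076
```

Run:
```python
from m import *
o=get_obs();print(o["ft_force"],o["moment"])
plan([.4781,.0026,.0405],jawR(YAW))
```

```text
[-0.5061 -0.198  -3.8968] [-0.0603  0.2303 -0.0183]
from [ 0.4415 -0.0036  0.0403] slide [0.3657 0.0615 0.0023] turn [-0.0003 -0.0011 -0.0002] rows 0.7415937067482123 0.05034987569887894
```

step_arm(slide=[[0.15,0.03,0],[0.3,0.05,0],[0.36,0.06,0],[0.36,0.06,0],[0.36,0.06,-0.03],[0.36,0.06,-0.03]], turn=[[0,0,0],[0,0,0],[0,0,0],[0,0,0],[0,0,0],[0,0,0]])

```text
time: 14.3
position: [0.4787, 0.0011, 0.0394]
tool_rot: [-0.075, 0.704, 0.075, 0.702]
ft_force: [0.5, -0.3, -3.6]
grip_width: 0.0076
```

Run:
```python
from m import *
c=vision.camera("scene");save(c,"s5.png");P=cloud(c);P[:,1]-=.003
B=P[(P[:,0]>.4)&(P[:,0]<.66)&(abs(P[:,1]-.01)<.14)&(P[:,2]>.068)&(P[:,2]<.084)]
print(len(B),rect(B),get_obs()["ft_force"]);plan([.4781,.0026,.0375],jawR(YAW))
```

```text
540 ((528.5081787109375, 34.4453125), (176.5822296142578, 272.24737548828125), 85.10377502441406) [ 0.1462 -0.2305 -3.716 ]
from [0.4789 0.001  0.0394] slide [-0.0085  0.0163 -0.0192] turn [-0.0001 -0.0003  0.    ] rows 0.0531100889185221 0.014517440832336404
```

View pics/s5.png

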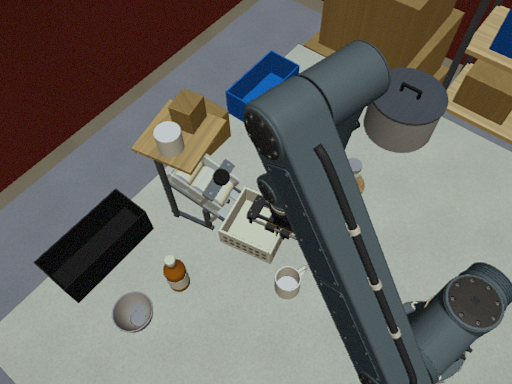

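Basket sits at the lip (scene px ~255,225). Lower the last 3 mm and release.

step_arm(slide=[[-0.01,0.015,-0.02],[-0.01,0.015,-0.03],[-0.01,0.015,-0.03]], turn=[[0,0,0],[0,0,0],[0,0,0]])

```text
time: 14.65
position: [0.4786, 0.0023, 0.0366]
tool_rot: [-0.075, 0.704, 0.075, 0.703]
ft_force: [-2.6, 0.4, -0.6]
grip_width: 0.0072
```

step_arm(slide=[[0,0,0],[0,0,0],[0,0,0],[0,0,0],[0,0,0]], turn=[[0,0,0],[0,0,0],[0,0,0],[0,0,0],[0,0,0]], jaw=0.5)

```text
time: 15.15
position: [0.4797, 0.0021, 0.0366]
tool_rot: [-0.075, 0.703, 0.075, 0.703]
ft_force: [-0.9, 0.6, 0.4]
grip_width: 0.0386
```

step_arm(slide=[[0,0,0.3],[0,0,0.7],[0,0,1.0]], turn=[[0,0,0],[0,0,0],[0,0,0]])

```text
time: 15.45
position: [0.4796, 0.0022, 0.138]
tool_rot: [-0.075, 0.703, 0.075, 0.703]
ft_force: [0.7, -0.6, -0.0]
grip_width: 0.0435
```

step_arm(slide=[[-0.15,0,0.4],[-0.3,0,0.8],[-0.4,0,1.0],[-0.4,0,1.0]], turn=[[0,0,0],[0,0,0],[0,0,0],[0,0,0]], jaw=0, newtons=10)

```text
time: 15.85
position: [0.4398, 0.0021, 0.2393]
tool_rot: [-0.076, 0.701, 0.074, 0.705]
ft_force: [0.6, -0.7, -1.0]
grip_width: 0.0189
```

Run:
```python
from m import *
o=get_obs();print(o["q"],o["ft_force"])
r=np.array([np.cos(YAW),np.sin(YAW)]);s=np.array([-r[1],r[0]])
for n,off in (("top",.003),("wrist",0)):
    c=vision.camera(n);save(c,n+"6.png");P=cloud(c);P[:,1]+=off
    B=P[(P[:,0]>.42)&(P[:,0]<.66)&(abs(P[:,1]-.02)<.12)&(P[:,2]>.066)&(P[:,2]<.082)]
    B=B[(B[:,:2]-[.6355,.0366])@r<.012]
    print(n,len(B),rect(B),np.median(B[:,2]))
    K=P[(P[:,2]>.232)&(P[:,2]<.26)&(np.hypot(P[:,0]-.656,P[:,1]-.041)<.03)]
    if len(K)>9:print("knob",len(K),cv2.minEnclosingCircle(K[:,:2].astype(np.float32)*1000),K.mean(0))
ax=np.array([-np.sin(np.radians(26))*r[0],-np.sin(np.radians(26))*r[1],np.cos(np.radians(26))])
k=np.array([.656,.041,.242])
print("axis",ax,"pre40",k+.04*ax)
for f in (1,-1): plan(k+.04*ax,toolR(np.radians(26),flip=f))
```

```text
[-0.2504  0.2511  1.8587  0.      1.0257 -0.4631] [ 0.5897 -0.6546 -1.0411]
top 324 ((558.1846313476562, 18.54315948486328), (166.74368286132812, 170.1519775390625), 12.000031471252441) 0.07458964106773858
knob 177 ((656.741943359375, 41.57105255126953), 22.85252571105957) [0.6561 0.0418 0.2424]
wrist 3312 ((557.5224609375, 22.028709411621094), (170.54092407226562, 161.61654663085938), 12.14404010772705) 0.07403518826272973
axis [-0.4285 -0.0926  0.8988] pre40 [0.6389 0.0373 0.278 ]
from [0.4394 0.0022 0.2366] slide [1.9943 0.351  0.413 ] turn [-0.0435 -0.0671  0.2453] rows 4.133284426985139 10.814844533277908
from [0.4394 0.0022 0.2366] slide [1.9943 0.351  0.413 ] turn [ 0.0675 -0.0433 -0.2452] rows 4.133284426985139 10.811654872689957
```

View pics/top6.png

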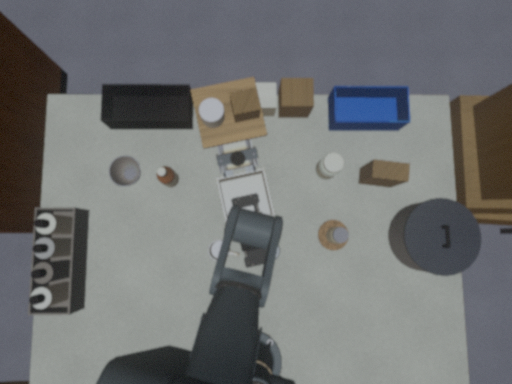

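View pics/wrist6.png

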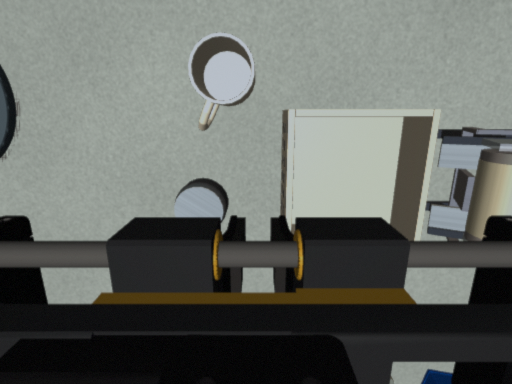

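step_arm(slide=[[0,0,0.2],[0,0,0.4],[0.1,0.02,0.6],[0.1,0.03,0.8],[0.2,0.04,0.9],[0.3,0.05,1.0],[0.4,0.07,1.0],[0.5,0.09,1.0],[0.6,0.1,1.0],[0.6,0.1,1.0],[0.6,0.1,1.0],[0.6,0.1,1.0]], turn=[[-0.004,-0.006,0.022],[-0.008,-0.012,0.044],[-0.012,-0.018,0.066],[-0.016,-0.024,0.088],[-0.02,-0.03,0.11],[-0.024,-0.036,0.132],[-0.028,-0.042,0.154],[-0.032,-0.048,0.176],[-0.036,-0.055,0.2],[-0.04,-0.061,0.223],[-0.0435,-0.067,0.245],[-0.0435,-0.067,0.245]])

```text
time: 17.15
position: [0.4986, 0.0118, 0.3341]
tool_rot: [0.634, -0.311, -0.437, -0.557]
ft_force: [0.2, -0.7, 0.3]
grip_width: 0.0003
```

Run:
```python
from m import *
o=get_obs();print(o["q"],o["ft_force"],o["grip_width"])
r=np.array([np.cos(YAW),np.sin(YAW)])
ax=np.array([-np.sin(np.radians(26))*r[0],-np.sin(np.radians(26))*r[1],np.cos(np.radians(26))])
k=np.array([.656,.041,.242])
for d in (.06,.02,0):plan(k+d*ax,toolR(np.radians(26),flip=1))
c=vision.camera("scene");save(c,"s7.png")
```

```text
[-0.3491  0.0536  1.8996  0.3193  0.8273 -2.303 ] [ 0.182  -0.6651  0.2724] 0.00027848885639575663
from [0.4986 0.0118 0.3341] slide [ 1.3169  0.2368 -0.3819] turn [-0.0001 -0.0008  0.0006] rows 2.7828994594812237 0.04319854887642114
from [0.4986 0.0118 0.3341] slide [ 1.4883  0.2739 -0.7414] turn [-0.0001 -0.0008  0.0006] rows 3.370267765950423 0.04319854887642114
from [0.4986 0.0118 0.3341] slide [ 1.574   0.2924 -0.9212] turn [-0.0001 -0.0008  0.0006] rows 3.6940211857156746 0.04319854887642114
```

View pics/s7.png

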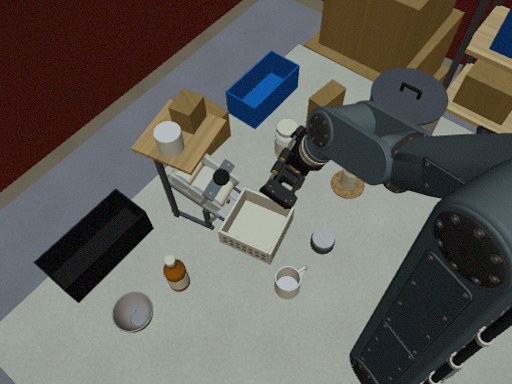

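step_arm(slide=[[0.4,0.07,-0.12],[0.8,0.14,-0.24],[0.9,0.16,-0.26],[0.9,0.16,-0.26]], turn=[[0,0,0],[0,0,0],[0,0,0],[0,0,0]])

```text
time: 17.6
position: [0.5903, 0.0288, 0.3089]
tool_rot: [0.635, -0.311, -0.437, -0.556]
ft_force: [-1.3, 0.6, -0.2]
grip_width: 0.0007
```

step_arm(slide=[[0.2,0.04,-0.06],[0.42,0.08,-0.12],[0.5,0.1,-0.3],[0.58,0.114,-0.48],[0.58,0.114,-0.48],[0.58,0.114,-0.48]], turn=[[0,0,0],[0,0,0],[0,0,0],[0,0,0],[0,0,0],[0,0,0]])

```text
time: 18.2
position: [0.6463, 0.0397, 0.2626]
tool_rot: [0.635, -0.311, -0.436, -0.557]
ft_force: [1.0, -0.3, -0.1]
grip_width: 0.0003
```

Run:
```python
from m import *
o=get_obs();print(o["q"],o["ft_force"],o["grip_width"])
r=np.array([np.cos(YAW),np.sin(YAW)])
ax=np.array([-np.sin(np.radians(26))*r[0],-np.sin(np.radians(26))*r[1],np.cos(np.radians(26))])
k=np.array([.656,.041,.242])
print(ax)
for d in (.02,0,-.024):plan(k+d*ax,toolR(np.radians(26),flip=1))
for n in("scene","wrist","top"):
  c=vision.camera(n);save(c,n+"8.png")
```

```text
[-0.1936  0.3693  1.6919  0.2756  0.6796 -2.154 ] [ 0.9706 -0.3245 -0.1035] 0.000317605245274483
[-0.4285 -0.0926  0.8988]
from [0.6463 0.0397 0.2626] slide [ 0.0112 -0.0051 -0.0259] turn [ 0.0001 -0.0004  0.0005] rows 0.057364961909904276 0.026477233078822354
from [0.6463 0.0397 0.2626] slide [ 0.0969  0.0134 -0.2056] turn [ 0.0001 -0.0004  0.0005] rows 0.45546952877189445 0.026477233078822354
from [0.6463 0.0397 0.2626] slide [ 0.1998  0.0356 -0.4214] turn [ 0.0001 -0.0004  0.0005] rows 0.9353323446676121 0.026477233078822354
```

View pics/scene8.png

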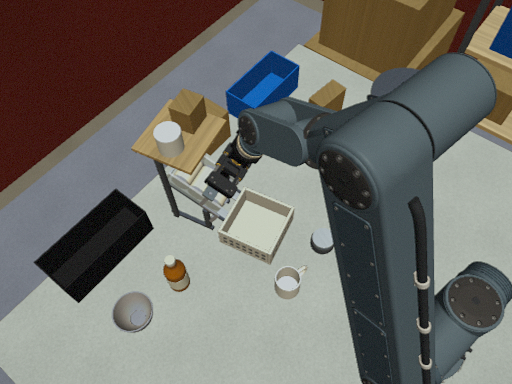

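View pics/wrist8.png

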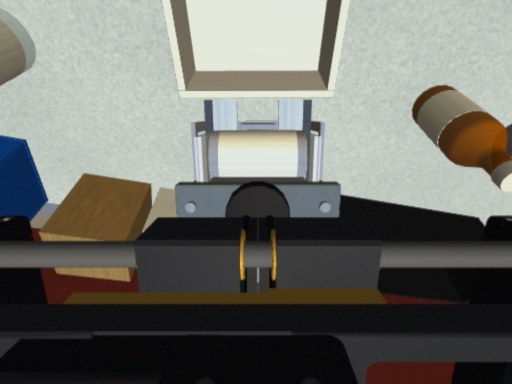

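View pics/top8.png

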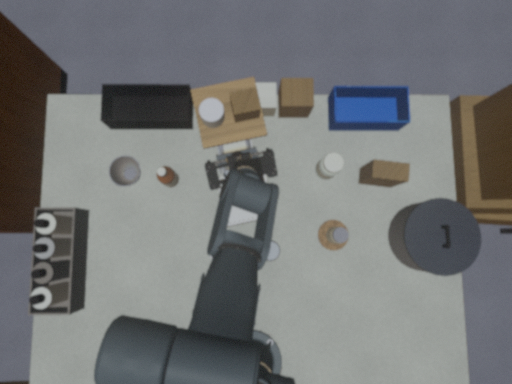

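step_arm(slide=[[0.05,0.007,-0.1],[0.097,0.013,-0.2],[0.13,0.02,-0.27],[0.16,0.027,-0.34],[0.18,0.032,-0.38],[0.19,0.034,-0.4]], turn=[[0,0,0],[0,0,0],[0,0,0],[0,0,0],[0,0,0],[0,0,0]])

```text
time: 18.95
position: [0.6672, 0.0429, 0.2229]
tool_rot: [0.636, -0.31, -0.435, -0.557]
ft_force: [-4.8, -1.7, 10.4]
grip_width: 0.0006
```

step_arm(slide=[[0.013,0.003,-0.027],[0.017,0.004,-0.036],[0.017,0.004,-0.036]], turn=[[0,0,0],[0,0,0],[0,0,0]])

```text
time: 19.25
position: [0.6678, 0.043, 0.2219]
tool_rot: [0.637, -0.309, -0.435, -0.556]
ft_force: [-13.6, -3.8, 21.1]
grip_width: 0.0009
```

Run:
```python
from m import *
o=get_obs();print(o["ft_force"],o["position"])
r=np.array([np.cos(YAW),np.sin(YAW)])
ax=np.array([-np.sin(np.radians(26))*r[0],-np.sin(np.radians(26))*r[1],np.cos(np.radians(26))])
print("axial force",o["ft_force"]@ax,"depth",(np.array([.656,.041,.242])-o["position"])@ax)
c=vision.camera("wrist");save(c,"w9.png")
```

```text
[-13.5636  -3.8327  21.0603] [0.6678 0.043  0.2219]
axial force 25.095528974867314 depth 0.023292770434359244
```

View pics/w9.png

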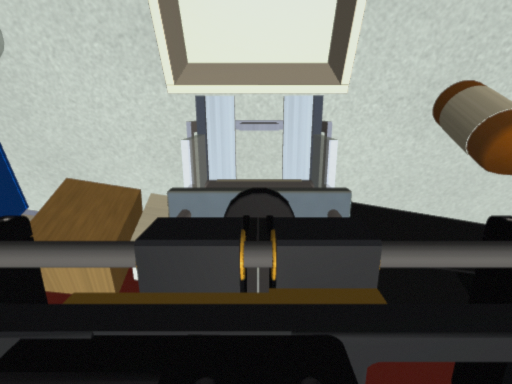

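step_arm(slide=[[0,0,0.005],[0,0,0.005],[0,0,0.005],[0,0,0.005],[-0.05,-0.01,0.1],[-0.1,-0.02,0.21],[-0.15,-0.032,0.31],[-0.22,-0.045,0.46],[-0.22,-0.045,0.46],[-0.22,-0.045,0.46],[-0.22,-0.045,0.46],[-0.22,-0.045,0.46]], turn=[[0,0,0],[0,0,0],[0,0,0],[0,0,0],[0,0,0],[0,0,0],[0,0,0],[0,0,0],[0,0,0],[0,0,0],[0,0,0],[0,0,0]])

```text
time: 20.5
position: [0.6458, 0.039, 0.2637]
tool_rot: [0.635, -0.311, -0.436, -0.556]
ft_force: [0.4, -0.6, -0.1]
grip_width: 0.0007
```

Run:
```python
from m import *
o=get_obs();print(o["ft_force"],o["position"])
r=np.array([np.cos(YAW),np.sin(YAW)])
ax=np.array([-np.sin(np.radians(26))*r[0],-np.sin(np.radians(26))*r[1],np.cos(np.radians(26))])
k=np.array([.656,.041,.242])
for d in (.02,-.024):plan(k+d*ax,toolR(np.radians(26),flip=1))
for n in("scene","wrist"):
  c=vision.camera(n);save(c,n+"10.png")
```

```text
[ 0.4394 -0.6379 -0.068 ] [0.6458 0.039  0.2637]
from [0.6458 0.039  0.2637] slide [ 0.0164  0.0012 -0.0374] turn [ 0.0001 -0.0004  0.0004] rows 0.08161728394595677 0.025630014951837393
from [0.6458 0.039  0.2637] slide [ 0.2049  0.042  -0.4328] turn [ 0.0001 -0.0004  0.0004] rows 0.9614311997249436 0.025630014951837393
```

View pics/scene10.png

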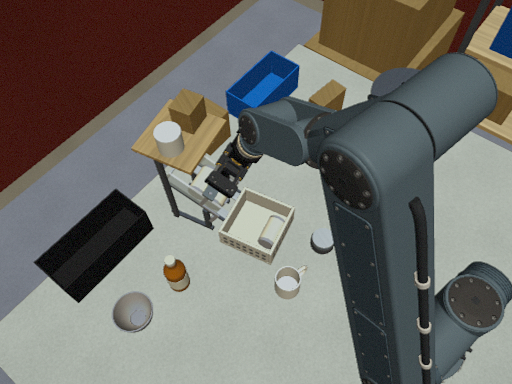

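View pics/wrist10.png

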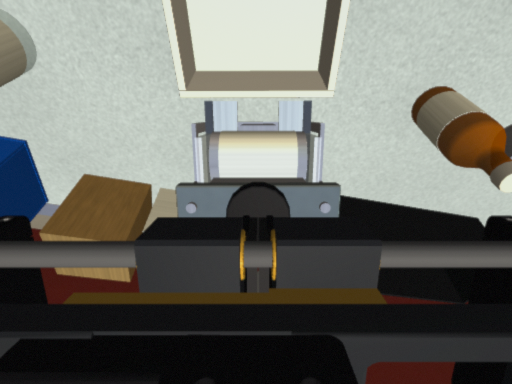

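step_arm(slide=[[0,0,0],[0,0,0],[0,0,0],[0.055,0.01,-0.11],[0.1,0.018,-0.21],[0.13,0.025,-0.28],[0.16,0.032,-0.35],[0.18,0.036,-0.39],[0.19,0.038,-0.41],[0.19,0.038,-0.41]], turn=[[0,0,0],[0,0,0],[0,0,0],[0,0,0],[0,0,0],[0,0,0],[0,0,0],[0,0,0],[0,0,0],[0,0,0]])

```text
time: 21.6
position: [0.6657, 0.0427, 0.2241]
tool_rot: [0.636, -0.31, -0.435, -0.557]
ft_force: [-3.6, -1.1, 8.1]
grip_width: 0.0006
```

step_arm(slide=[[0.013,0.003,-0.027],[0.018,0.004,-0.04],[0.018,0.004,-0.04],[0.018,0.004,-0.04]], turn=[[0,0,0],[0,0,0],[0,0,0],[0,0,0]])

```text
time: 22.0
position: [0.6669, 0.043, 0.2216]
tool_rot: [0.636, -0.31, -0.435, -0.557]
ft_force: [-8.3, -1.7, 13.6]
grip_width: 0.0002
```

Run:
```python
from m import *
o=get_obs()
r=np.array([np.cos(YAW),np.sin(YAW)])
ax=np.array([-np.sin(np.radians(26))*r[0],-np.sin(np.radians(26))*r[1],np.cos(np.radians(26))])
print("axial force",o["ft_force"]@ax,"depth",(np.array([.656,.041,.242])-o["position"])@ax)
c=vision.camera("wrist");save(c,"w11.png")
```

```text
axial force 15.929610822242331 depth 0.02317110184837524
```

View pics/w11.png

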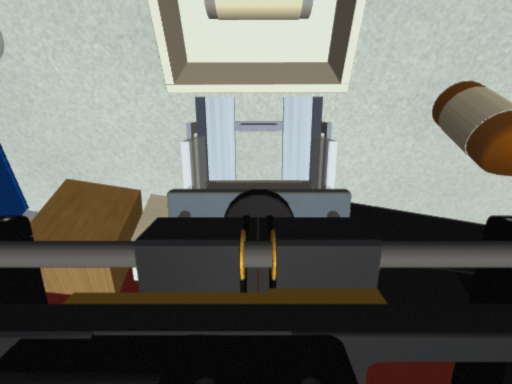

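step_arm(slide=[[0.003,0.001,-0.007],[0.003,0.001,-0.007],[0.003,0.001,-0.007],[0,0,0],[-0.05,-0.01,0.1],[-0.1,-0.02,0.21],[-0.15,-0.032,0.31],[-0.22,-0.045,0.46],[-0.3,-0.065,0.65],[-0.4,-0.085,0.85],[-0.4,-0.085,0.85]], turn=[[0,0,0],[0,0,0],[0,0,0],[0,0,0],[0,0,0],[0,0,0],[0,0,0],[0,0,0],[0,0,0],[0,0,0],[0,0,0]])

```text
time: 23.15
position: [0.6272, 0.0344, 0.3072]
tool_rot: [0.637, -0.309, -0.434, -0.557]
ft_force: [0.8, 0.4, -0.6]
grip_width: 0.0008
```

step_arm(slide=[[-0.3,-0.06,0.3],[-0.7,-0.14,0.5],[-1.0,-0.2,0.5]], turn=[[0,0,0],[0,0,0],[0,0,0]])

```text
time: 23.45
position: [0.5267, 0.0143, 0.3562]
tool_rot: [0.637, -0.309, -0.435, -0.557]
ft_force: [0.6, 0.2, -0.2]
grip_width: 0.0004
```

step_arm(slide=[[-0.3,-0.4,0],[-0.6,-0.8,0],[-0.8,-1.0,0]], turn=[[0,0,0],[0,0,0],[0,0,0]])

```text
time: 23.75
position: [0.4454, -0.0869, 0.3538]
tool_rot: [0.635, -0.311, -0.436, -0.557]
ft_force: [0.2, -0.5, -0.9]
grip_width: 0.0007
```

Run:
```python
from m import *
print(get_obs()["position"])
for n in("scene","top"):
  c=vision.camera(n);save(c,n+"12.png");P=cloud(c)
  K=P[(P[:,2]>.232)&(P[:,2]<.26)&(np.hypot(P[:,0]-.656,P[:,1]-.041)<.03)]
  if len(K)>9:print("knob",len(K),cv2.minEnclosingCircle(K[:,:2].astype(np.float32)*1000),K.mean(0))
  J=P[(P[:,2]>.1)&(P[:,2]<.13)&(np.hypot(P[:,0]-.428,P[:,1]+.294)<.05)]
  if len(J)>9:print("jar lid",len(J),cv2.minEnclosingCircle(J[:,:2].astype(np.float32)*1000),np.median(J[:,2]))
```

```text
[ 0.4454 -0.0869  0.3538]
knob 225 ((657.88232421875, 42.71577453613281), 24.65408706665039) [0.6567 0.0457 0.2423]
jar lid 204 ((428.1685791015625, -291.61553955078125), 27.11752700805664) 0.11600434596624598
knob 178 ((656.743408203125, 38.62519454956055), 22.93288230895996) [0.6561 0.0387 0.2424]
jar lid 201 ((425.31201171875, -297.38592529296875), 25.654287338256836) 0.11629454510211557
```

View pics/scene12.png

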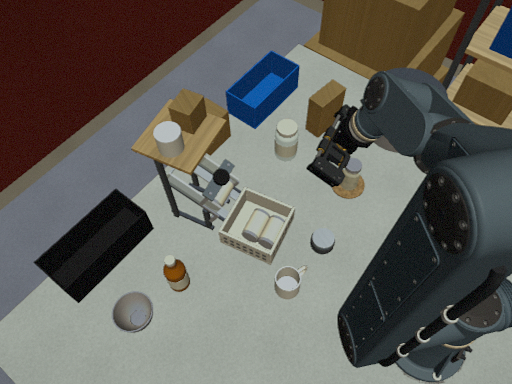

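View pics/top12.png

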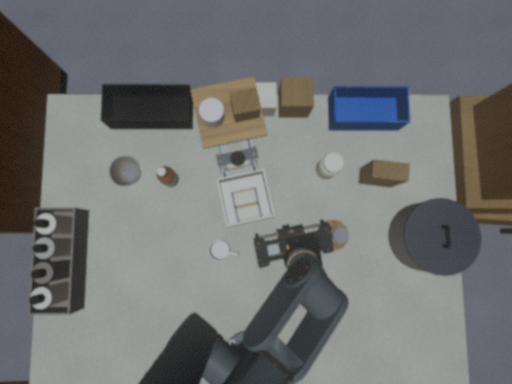

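step_arm(slide=[[0,0,0],[0,0,0],[0,0,0],[0,0,0],[0,0,0]], turn=[[0,0,0],[0,0,0],[0,0,0],[0,0,0],[0,0,0]])

```text
time: 24.35
position: [0.4471, -0.0847, 0.3548]
tool_rot: [0.636, -0.31, -0.436, -0.556]
ft_force: [-0.1, 1.0, 1.0]
grip_width: 0.0003
```

Run:
```python
from m import *
from rig import hand_in
c=vision.camera("scene");save(c,"s13.png")
for x in vision.silhouettes(c,"can3_center"): print(round(x["p"],2),x["centre"])
print(get_obs()["ft_force"]);print(hand_in())
```

```text
0.49 [223.7, 190.2]
[-0.6674 -0.0778 -0.1491]
the job is handed in; nothing more can be done
None
```

View pics/s13.png

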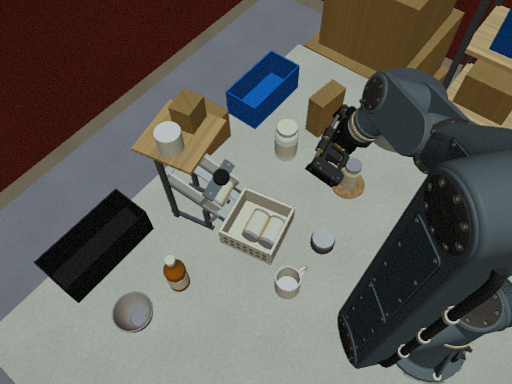

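The job is done and handed in at about 24.5 s of the 72 s allowed; no verdict is reported. I moved the jar upright onto the cork mat, then set the basket at the catch spot, its centre measured within about 1–2 mm. I pushed the plunger to its stop twice along its leaning axis and let it come fully back up each time.

**Last checks:**
- The final picture shows two cans in the basket (scene px ~263,230). The third is in the rack under the knob (px ~224,190); the network reported it there with only p = 0.49, but the picture agrees.
- The knob top is back at 0.242 m.
- The jar's lid is level at 0.116 m over the mat, and the other things look where they stood.
- The arm is clear of everything, with under 1 N at the wrist.

**Forces and depth:** The axial force was about 25 N on the first push and 16 N on the second, both above the 9 N spring. Both stopped at the same depth, about 23.2 mm by my estimate of the knob's height against the 24 mm travel given.

**Disagreement:** The scene and top cameras differed by about 6 mm in y. I used their average, which the wrist camera confirmed.

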